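Slide a model ship from the drying shelf up onto its finishing turntable

ROBOT

A 7-joint arm with a two-finger parallel gripper is mounted at the origin on the work surface. World frame = base frame: x ahead of the robot, y to its left, z up, the work surface at z = 0. Lengths are in m, angles in rad, forces in N, time in s.
With the tool pointing down it reaches from about 0.425 to 0.925 m from the base axis. Payload 6.8 kg.
Tool frame: the origin (TCP) lies at the centre of the arm's flange, where the gripper is bolted on; the fingertips stand 182 mm ahead of it and the grasp point (between the pads) lies 163 mm ahead of it; z points along the fingers, x is the direction in which the jaws open and shut, and the axes are right-handed (so a half turn about z gives the same grasp; the last joint's range is limited). The gripper opens to 88 mm and grips with 3 to 60 N. Pads are 20 mm wide; open, the fingers measure 115 mm over their backs; the gripper's body (75 mm by 178 mm) begins 61 mm behind the grasp point.
Start: joints at [1.053, 0.477, 0.022, 1.555, -0.011, 1.109, -0.083], TCP at [0.269, -0.619, 0.405] pointing down, gripper open.
Joint ranges: [-2.96, 2.96], [-0.34, 2.1], [-1.41, 1.46], [0.24, 2.44], [-1.37, 4.51], [0.17, 1.92], [-2.96, 2.96]. Speed limits (rad/s): [2.39, 2.39, 3.14, 3.14, 3.14, 3.14, 3.14].

INTERFACE

Orientations are given as a 3x3 rotation matrix whose columns are the frame's x, y, z axes.
In Python, from bench import ctrl gives the robot as it stands. Calls block until the motion is done:
- ctrl.reach(position, orientation): joint-space move of the TCP to a pose.
- ctrl.move_l(position, attitude=None, v=0.15, until_force=None): straight line of the TCP; attitude=None keeps the orientation; v is the mean speed in m/s. With until_force (N) it stops when the force on the tool has changed by that much, and returns True; else False.
- ctrl.set_joints(angles): joint-space move.
- ctrl.move_gripper(opening, strength=None): finger opening in m; strength is the grip in N (None keeps the last); returns when the fingers have stopped.
- ctrl.dwell(seconds).
- ctrl.ik(position, orientation): joint angles nearest the present ones, or None.
- ctrl.observe(): the state.
- ctrl.snapshot(name): name is "side" or "top" or "wrist"; returns the picture (400x640x3 uint8, blue, green, red); there is no depth.
- ctrl.camera_info(name): a dict with "intrinsics" (3x3 intrinsics, pixels), "dist" ([k1, k2, p1, p2, k3] as OpenCV has them; the pictures are not rectified), "cam_to_world" (4x4, takes a point from camera to world coordinates). Camera axes: x right, y down, z forward; pixel columns grow to the right and rows downward; lengths in m; the calibration is good to about 2 mm. A picture is of the moment at which its call begins: read the wrist's pose just before it. camera_info takes no time and is no camera call; for the wrist camera it gives the pose at the moment of the call.
A pose or a line that the arm cannot do raises ctrl.PlanningError and nothing moves.
- ctrl.finish_job(): hands the job in, once; it reports no verdict.
The state is a dict: "time": time; "joint_pos": joint angles; "qvel": joint speeds; "tau": joint torques, N m; "eef_pos": TCP position; "tool_rot": TCP orientation; "contact_force": force on the tool from outside, world axes, zero at the start; "ft_torque": the same for the moment, N m; "gripper_width": finger opening in m.
Only numpy, scipy, OpenCV 4.12 (cv2) and the standard library are available. Lean on these libraries where they do the work, as an engineer would, in place of code of your own. Each camera call takes 0.05 s, during which the arm holds its last target. There are 200 camera calls.

TASK

Load the model ship onto the finishing turntable: lift the turntable's red spring plunger out of its slot, swing the table until the plunger is over the white-ringed loading hole, and let it drop fully home so that the table is locked. Then take the wooden grip block and slide the cradle board off the white drying shelf, easing its nose over the raised edge of the table, in between the guide battens and right up against the stop, and let go. The ship only stands in its chocks and its paint is tacky: do not touch the ship, do not rock it or shift it in its chocks, do not carry the board through the air, and leave the glue bottle, paint tin and sanding block where they are.

Things in the scene. Friction and masses are not known exactly. Their poses are not given: they have to be found in the camera images.
- station: Fixed turntable base with the drying shelf. Origin: on the bench (z=0) on the table's vertical axis; x = loading direction, shelf to table; z up. Grey flange: radius 188, top at 30 mm height. Shelf: white board, x -499 to -149, 190 wide about y=0, top at 50. The plywood table top is at 56: a square step UP of 6 mm and a 4 mm gap between the shelf's end and the rim.
- load_hole (a point): Mouth of the loading hole (12 mm, white ring) in the grey flange, 30 mm above the bench, 162 mm from the axis, 45 degrees counter-clockwise from station x. Axes parallel to the station's.
- turntable (a joint): Table angle, rad, counter-clockwise from above; 0 = plunger over the loading hole, guides along station x with their mouth to the shelf. Starts at -1.0 to -0.6, pin down in the flange's long black slot, which allows only -1.035 to -0.565 until it is lifted. End stops -1.2 and 0.2. Swings lightly (1 N at the plunger), stays where left. Pin play in the loading hole: 2 mm (0.012 rad) either side.
- plunger (a joint): Lift of the sprung plunger, m: 0 fully down (home), 0.008 when its round-tipped pin just clears or rides on the flange, 0.016 at its upper stop. Spring: about 4 N when down, 7 N at 12 mm.
- plunger_knob (a point): Centre of the plunger's round red knob: 30 mm across, 26 high (13 above and below this point; full width 7 above and below). When down it is 87 mm above the bench. It stands on an aluminium lug of the table, 162 mm from the axis, 45 degrees counter-clockwise of the guide direction; lug top at 56 mm, a 22 mm sleeve below the knob to 70 mm.
- table_stop (a point): Middle of the stop's face at the far end of the guides, on the table's top surface (56 mm above the bench), 125 mm from the axis; it turns with the table. Its x axis is the guide direction (equals station x when the turntable joint is 0), z up. The stop is 10 mm high, 60 mm wide.
- table_mouth (a point): Point on the rim of the table's top, in the middle of the mouth of the guides, 145 mm from the axis on the side opposite to the stop; it turns with the table. The dark guide battens are 9 mm high and leave 108 mm for the board, with flared ends at the mouth.
- cradle_board: Plywood cradle board, 250 (x) by 100 (y) by 12 mm, about 0.34 kg, square edges. Origin: centre of its underside; x to its nose, which faces the table; z up. Starts flat on the shelf, up to 0.12 rad askew and 20 mm off the middle, nose 30 to 90 mm from the shelf's end. Two chocks with horns reach 40 mm above its underside.
- board_grip (a point): Grasp point on the dark wooden grip block, 36 mm above the board's underside, 105 mm ahead of its origin. The block is 24 mm along board x, 16 mm thick in y, from 12 to 52 mm above the underside; pinched across its thickness (in y), the board can pitch about the pads.
- board_nose (a point): Middle of the lower nose edge of the board (125 mm ahead of its origin, at the underside).
- board_heel (a point): Middle of the lower heel edge of the board (125 mm behind its origin, at the underside).
- chock_seat (a point): Point on the board where the ship's origin belongs: 22.5 mm behind the board's origin, 22 mm above its underside.
- ship: Model ship, red, blue and white, about 0.22 kg, standing loose between the chocks' horns. Origin: centre of its flat bottom; x to the bow. Stern 85 mm behind, bow 85 mm ahead (about 30 mm short of the grip block), 56 wide, deck 34 high, deckhouse to 59, two thin masts to 102 (20 mm ahead and 18 mm behind).
- glue_bottle: White glue bottle with orange cap, 44 mm across, 115 high; origin under its centre. A bystander.
- paint_tin: Small round paint tin, 68 mm across, 62 high; origin under its centre. A bystander.
- sanding_block: Cork sanding block 75 x 40 x 22 mm; origin under its centre. A bystander.
Not all that is in view belongs to the job. Leave any green or orange look-alike of the ship alone.

How it is judged:
On the way, in this order (a step that is already met when the one before it is completed fails the run):
1. the plunger is lifted clear of the flange (value of joint plunger above 0.0075 m), for 0.1 s.
2. the table is at the loading station and the plunger has dropped fully home in the loading hole (value of joint turntable between -0.025 and 0.025 rad and value of joint plunger below 0.002 m), for 0.2 s.
3. the board's nose is over the step, on the table (x of board_nose in the frame of table_stop above -0.24 m and z of board_nose in the frame of table_stop above -0.002 m), for 0.1 s.
At the end, for the whole second after the job is handed in: Table locked at the loading hole (0.025 rad), plunger home (2 mm). Board flat on the table (nose within 3 mm in height), between the battens (7 mm, 0.06 rad), nose against the stop (gap under 5 mm). Ship upright within 12 mm of its seat, in line (0.1 rad). All at rest, released (all of step 2 and x of board_nose in the frame of table_stop between -0.005 and 0.003 m and y of board_nose in the frame of table_stop between -0.007 and 0.007 m and z of board_nose in the frame of table_stop between -0.003 and 0.003 m and angle between the x axis of cradle_board and the x axis of table_stop, either way round below 0.06 rad and angle between cradle_board's own z axis and vertical below 0.025 rad and distance between ship and chock_seat below 0.012 m and angle between ship's own z axis and vertical below 0.06 rad and angle between the x axis of ship and the x axis of cradle_board, either way round below 0.1 rad and linear speed of each of cradle_board, ship below 0.01 m/s); the robot touches nothing.
It fails at once if the ship is touched by the robot (contact force between any of the fingers, the arm and ship above 0.5 N).
It fails at once if the board is tipped by more than 10 degrees (angle between cradle_board's own z axis and vertical above 0.175 rad).
It fails at once if the ship is rocked by more than 12 degrees or shifted more than 15 mm in its chocks (angle between ship's own z axis and vertical above 0.21 rad or distance between ship and chock_seat above 0.015 m).
It fails at once if the board is carried through the air (both ends more than 10 mm above the table's surface) (height (world z) of each of board_nose, board_heel above 0.066 m).
It fails at once if the glue bottle, paint tin or sanding block is moved by more than 20 mm (distance of any of glue_bottle, paint_tin, sanding_block from where it was at the start of the episode above 0.02 m).
It also fails if it takes over 64 s, if anything falls off the work surface, if the arm or the gripper's body presses on something with over 40 N, if the wrist force passes 120 N, or if a joint passes its speed limit or range.

## Working session

There is one attempt and no reset: what is moved stays moved. The work goes in short steps, each a Python script; the robot and the scene stay as the last script left them, time stands still between calls to the robot, and variables do not carry over. Pictures are saved under pics/ and viewed, about 8 in all and at most 12, crops included, and the job is handed in when it is done.

```bash
mkdir -p pics; ls; python3 - <<'E'
from bench import ctrl
import cv2,numpy as np
for n in ("top","side"):
    im=ctrl.snapshot(n); cv2.imwrite(f"pics/{n}0.png",im)
    c=ctrl.camera_info(n); print(n,np.round(c["intrinsics"],1).tolist(),c["dist"],np.round(c["cam_to_world"],3).tolist())
print(ctrl.observe()["time"])
E
```

```text
pics
top [[493.7, 0.0, 316.5], [0.0, 493.7, 199.9], [0.0, 0.0, 1.0]] [-0.01282495  0.          0.          0.          0.        ] [[-0.031, -0.979, 0.202, 0.194], [-1.0, 0.031, -0.001, -0.079], [-0.005, -0.202, -0.979, 1.439], [0.0, 0.0, 0.0, 1.0]]
side [[496.8, 0.0, 315.9], [0.0, 496.8, 194.7], [0.0, 0.0, 1.0]] [0.04976082 0.         0.         0.         0.        ] [[0.908, -0.277, 0.313, -0.039], [-0.418, -0.592, 0.69, -1.201], [-0.006, -0.757, -0.653, 1.149], [0.0, 0.0, 0.0, 1.0]]
0.1
```

View pics/top0.png

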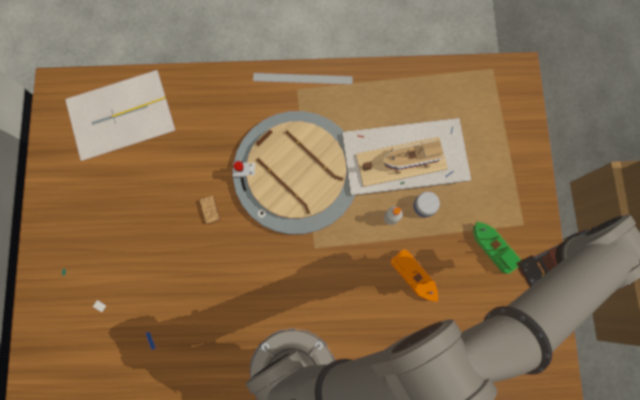

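View pics/side0.png

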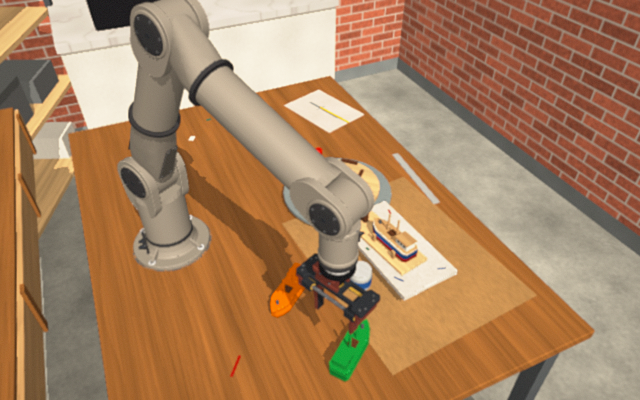

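```bash
cat > h.py <<'E'
from bench import ctrl
import cv2, numpy as np
def cam(n):
    c=ctrl.camera_info(n); return np.array(c["intrinsics"]),np.array(c["dist"]),np.array(c["cam_to_world"])
def rays(c,px):
    K,d,T=c
    p=cv2.undistortPoints(np.array(px,float).reshape(-1,1,2),K,d).reshape(-1,2)
    return T[:3,3],np.c_[p,np.ones(len(p))]@T[:3,:3].T
def cast(c,px,z):
    o,r=rays(c,px); return (o+r*((z-o[2])/r[:,2])[:,None])
def down(a):  # tool down, jaw axis x at world angle a
    c,s=np.cos(a),np.sin(a); return np.array([[c,s,0],[s,-c,0],[0,0,-1.]])
def snap(n,f=None):
    c=cam(n); im=ctrl.snapshot(n)
    if f: cv2.imwrite(f"pics/{f}.png",im)
    return im,c
def blobs(mask,amin=15):
    n,l,s,ce=cv2.connectedComponentsWithStats(mask.astype(np.uint8))
    return sorted([(int(s[i,4]),ce[i].round(1).tolist(),s[i,:4].tolist()) for i in range(1,n) if s[i,4]>=amin],reverse=True)
E
python3 - <<'E'
from h import *
print(np.round(ctrl.observe()["tool_rot"],2).tolist())
c=cam("top")
for nm,p,z in [("centre",(297,172),.03),("knob",(239,167),.087),("hole",(262,213),.03),("grip",(367,166),.09),("glue",(396,212),.115),("tin",(428,203),.062),("cork",(208,209),.02)]:
    print(nm,cast(c,p,z)[0].round(3))
ctrl.reach([0.50,-0.12,0.55],down(np.pi/2))
o=ctrl.observe();print(o["time"],o["joint_pos"])
im,c=snap("wrist","w1");print(np.round(c[2],3).tolist(),c[0])
im,c=snap("top","t1")
E
```

```text
[[0.4, -0.92, -0.0], [-0.92, -0.4, 0.0], [-0.0, 0.0, -1.0]]
centre [ 0.57  -0.026  0.03 ]
knob [0.574 0.136 0.087]
hole [0.45  0.078 0.03 ]
grip [ 0.565 -0.227  0.09 ]
glue [ 0.426 -0.296  0.115]
tin [ 0.458 -0.398  0.062]
cork [0.469 0.237 0.02 ]
2.15 [ 0.72147872  0.1571338  -0.67940338  1.69692936  0.10162759  1.32375977
  1.5916683 ]
[[0.003, 0.955, 0.297, 0.419], [1.0, -0.002, -0.002, -0.121], [-0.001, 0.297, -0.955, 0.53], [0.0, 0.0, 0.0, 1.0]] [[302.29047293   0.         314.07089973]
 [  0.         302.29047293 200.59957594]
 [  0.           0.           1.        ]]
```

View pics/w1.png

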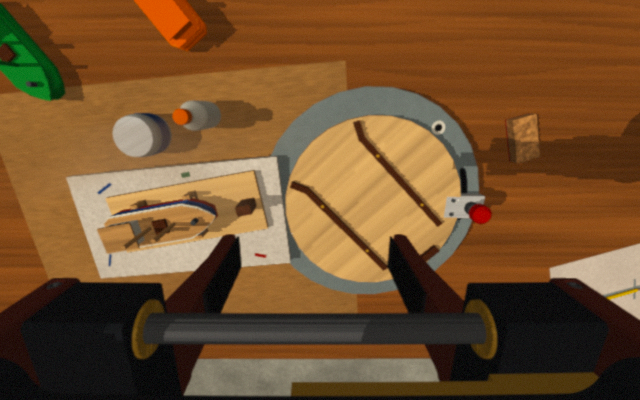

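```bash
cat > meas.py <<'E'
from h import *
import pickle
from scipy.optimize import least_squares
def circ(P):
    f=lambda q:np.hypot(P[:,0]-q[0],P[:,1]-q[1])-q[2]
    r=least_squares(f,[*P.mean(0)[:2],.15],loss='soft_l1',f_scale=.003);return r.x,np.median(abs(r.fun))
E
python3 - <<'E'
from meas import *
im=cv2.imread("pics/w1.png");c=cam("wrist")
hsv=cv2.cvtColor(im,cv2.COLOR_BGR2HSV);H,S,V=cv2.split(hsv)
red=((H<8)|(H>172))&(S>150)&(V>80)
print("red",blobs(red,30)[:5])
print("ring",[b for b in blobs((S<50)&(V>170),10) if 400<b[1][0]<470 and b[1][1]<150])
# table disc: wood inside; sample the boundary
wood=((H>8)&(H<28)&(S>40)&(V>150)).astype(np.uint8); wood[:, :270]=0; wood[:,475:]=0; wood[:100]=0;wood[295:]=0
wood=cv2.morphologyEx(wood,cv2.MORPH_OPEN,np.ones((3,3)))
k=max(cv2.findContours(wood,cv2.RETR_EXTERNAL,cv2.CHAIN_APPROX_NONE)[0],key=cv2.contourArea)
hull=cv2.convexHull(k)[:,0].astype(float); print(cv2.contourArea(k))
ok=(hull[:,1]<235)
P=cast(c,hull[ok],.056);print("table",circ(P))
grey=((S<90)&(V>60)&(V<150)&(H>80)&(H<125)).astype(np.uint8);grey[:, :265]=0;grey[:,490:]=0;grey[:80]=0
grey=cv2.morphologyEx(grey,cv2.MORPH_OPEN,np.ones((3,3)))
k=max(cv2.findContours(grey,cv2.RETR_EXTERNAL,cv2.CHAIN_APPROX_NONE)[0],key=cv2.contourArea)
hull=cv2.convexHull(k)[:,0].astype(float);ok=(hull[:,1]<225)&((hull[:,0]<440)|(hull[:,1]<190))&((hull[:,0]>300)|(hull[:,1]<150))
P=cast(c,hull[ok],.03);print("flange",circ(P))
# shelf
sh=((S<60)&(V>140)).astype(np.uint8);sh[:, 300:]=0;sh[:150]=0;sh[282:]=0
sh=cv2.morphologyEx(sh,cv2.MORPH_OPEN,np.ones((5,5)))
k=max(cv2.findContours(sh,cv2.RETR_EXTERNAL,cv2.CHAIN_APPROX_NONE)[0],key=cv2.contourArea)
h=cv2.convexHull(k)[:,0].astype(float)
def line(px,z):
    P=cast(c,px,z)[:,:2];vx,vy,x,y=cv2.fitLine(P.astype(np.float32),cv2.DIST_HUBER,0,.001,.001).ravel();return np.array([x,y]),np.degrees(np.arctan2(vy,vx))
kk=k[:,0].astype(float)
top=kk[(kk[:,0]>80)&(kk[:,0]<265)&(kk[:,1]<182)]
print("shelf near edge",len(top),line(top,.05))
lft=kk[(kk[:,1]>190)&(kk[:,1]<268)&(kk[:,0]<105)];print("shelf left",line(lft,.05))
bot=kk[(kk[:,1]>262)&(kk[:,0]>115)&(kk[:,0]<210)];print("shelf far",line(bot,.05))
print("ring",cast(c,(438,127),.03)); print("knob",cast(c,(481,213),.087))
cv2.imwrite("pics/w1c.png",cv2.resize(im[140:290,60:300],None,fx=3.2,fy=3.2,interpolation=cv2.INTER_CUBIC))
E
```

```text
red [(354, [479.8, 213.5], [469, 204, 23, 20])]
ring [(55, [439.5, 125.3], [432, 121, 13, 12])]
15611.5
table (array([ 0.57399227, -0.02569236,  0.14380087]), np.float64(0.00018574320600500682))Traceback (most recent call last):
  File "<stdin>", line 16, in <module>
ValueError: max() iterable argument is empty
```

```bash
python3 - <<'E'
from meas import *
im=cv2.imread("pics/w1.png");c=cam("wrist")
hsv=cv2.cvtColor(im,cv2.COLOR_BGR2HSV);H,S,V=cv2.split(hsv)
C=np.array([.574,-.0257])
sh=((S<60)&(V>140)).astype(np.uint8);sh[:, 300:]=0;sh[:150]=0;sh[282:]=0
sh=cv2.morphologyEx(sh,cv2.MORPH_OPEN,np.ones((5,5)))
k=max(cv2.findContours(sh,cv2.RETR_EXTERNAL,cv2.CHAIN_APPROX_NONE)[0],key=cv2.contourArea)
def line(px,z):
    P=cast(c,px,z)[:,:2];vx,vy,x,y=cv2.fitLine(P.astype(np.float32),cv2.DIST_HUBER,0,.001,.001).ravel();return np.round([x,y],4),np.degrees(np.arctan2(vy,vx))
kk=k[:,0].astype(float)
top=kk[(kk[:,0]>80)&(kk[:,0]<265)&(kk[:,1]<182)]
print("shelf near edge",len(top),line(top,.05))
lft=kk[(kk[:,1]>190)&(kk[:,1]<268)&(kk[:,0]<105)];print("shelf left",len(lft),line(lft,.05))
bot=kk[(kk[:,1]>262)&(kk[:,0]>115)&(kk[:,0]<210)];print("shelf far",len(bot),line(bot,.05))
for n,p,z in (("ring",(438.3,127),.03),("knob",(480,213.5),.087)):
    P=cast(c,p,z)[0,:2];d=P-C;print(n,P,np.hypot(*d),np.degrees(np.arctan2(d[1],d[0])))
cv2.imwrite("pics/w1c.png",cv2.resize(im[140:290,60:300],None,fx=3.2,fy=3.2,interpolation=cv2.INTER_CUBIC))
E
```

```text
shelf near edge 66 (array([ 0.5247, -0.4238], dtype=float32), np.float32(-89.14629))
shelf left 133 (array([ 0.592 , -0.5152], dtype=float32), np.float32(1.1885725))
shelf far 86 (array([ 0.704 , -0.4279], dtype=float32), np.float32(-84.64126))
ring [0.45002904 0.07906133] 0.16230753578462065 139.80060810459102
knob [0.57809213 0.13747346] 0.16322475941412246 88.56341606279089
```

View pics/w1c.png

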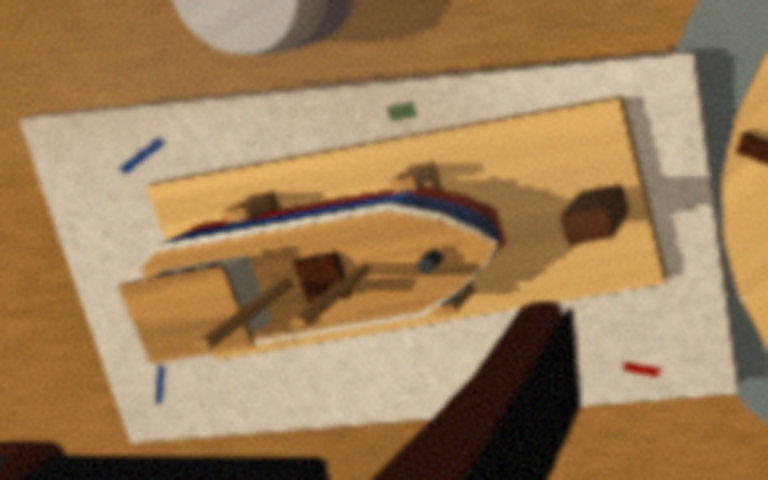

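```bash
python3 - <<'E'
from meas import *
c=cam("wrist")
C=np.array([.574,-.0257])
u=lambda x,y:(60+x/3.2-.3,140+y/3.2-.3)
P=cast(c,[u(22,120),u(693,52),u(738,393),u(130,440)],.05)[:,:2];print(P.round(4))
a=lambda v:np.degrees(np.arctan2(v[1],v[0]))
print("shelf near",a(P[1]-P[0]),np.hypot(*(P[1]-P[0])),"far",a(P[2]-P[3]),"end",a(P[1]-P[2])+180,np.hypot(*(P[1]-P[2])))
m=(P[1]+P[2])/2;print("axis via end mid",a(C-m),np.hypot(*(C-m)))
B=cast(c,[u(150,184),u(622,97),u(664,282)],.062)[:,:2];print(B.round(4),"board",a(B[1]-B[0]),np.hypot(*(B[1]-B[0])),a(B[1]-B[2])+180,np.hypot(*(B[1]-B[2])))
for ang in (94.8,):
    x=np.array([np.cos(np.radians(ang)),np.sin(np.radians(ang))]);y=np.array([-x[1],x[0]])
    n=(B[1]+B[2])/2-C;print("nose in station",n@x,n@y)
    b=(P[:,:]-C);print("shelf corners",b@x,b@y)
E
```

```text
[[ 0.5268 -0.5289]
 [ 0.4934 -0.1819]
 [ 0.6831 -0.1644]
 [ 0.7137 -0.5127]]
shelf near 95.49249453477442 0.3486052783304257 far 95.0127822564077 end 5.270332469480422 0.19050844860428498
axis via end mid 95.52867741560678 0.14815988414474535
[[ 0.5577 -0.4602]
 [ 0.5136 -0.2162]
 [ 0.6116 -0.2003]] board 100.24131676275549 0.24797745798231252 9.232116878607172 0.09931462376465444
nose in station -0.18094486092394124 0.02660824360757642
shelf corners [-0.49750964 -0.14892982 -0.14736598 -0.4970251 ] [ 0.08915355  0.0933668  -0.09713523 -0.09843379]
```

```bash
python3 - <<'E'
from meas import *
C=np.array([.574,-.0257]); r=np.radians
for off in (-90,90):
  for b in (88.56,100,115,130,140):
    out=[]
    for z in (.087,.087+.013):
        p=[*(C+.162*np.array([np.cos(r(b)),np.sin(r(b))])),z+.163]
        q=ctrl.ik(p,down(r(b+off)));out.append(None if q is None else np.round(q,2).tolist())
    print(off,b,out[0],out[1] is not None)
a=r(-1.4) 
for aa in (-1.4,178.6): print(aa,ctrl.ik([.54,.09,.42],down(r(aa))) )
E
```

```text
-90 88.56 [0.02, 0.58, -0.47, 1.85, 0.35, 0.8, -0.66] True
-90 100 [0.05, 0.54, -0.51, 1.93, 0.37, 0.77, -0.5] True
-90 115 [0.11, 0.5, -0.57, 2.02, 0.4, 0.73, -0.28] True
-90 130 [0.2, 0.46, -0.65, 2.11, 0.43, 0.7, -0.03] True
-90 140 [0.27, 0.44, -0.69, 2.16, 0.44, 0.69, 0.15] True
90 88.56 [0.22, 0.65, -0.75, 1.84, 0.57, 0.88, 2.31] True
90 100 [0.3, 0.65, -0.87, 1.91, 0.64, 0.88, 2.42] True
90 115 [0.36, 0.61, -0.91, 2.01, 0.65, 0.85, 2.65] True
90 130 [0.4, 0.55, -0.91, 2.1, 0.62, 0.79, 2.94] True
90 140 [-1.21, 0.8, 1.27, 2.24, -1.02, 0.93, -1.55] True
-1.4 [ 0.22099543  0.31284607 -0.60963852  1.81252094  0.20133403  1.07839027
 -0.48611784]
178.6 [ 0.47431522  0.40175478 -0.95385548  1.79787039  0.36059952  1.12893306
  2.51739669]
```

```bash
python3 - <<'E'
from meas import *
ctrl.reach([.52,.04,.42],down(np.radians(-1.4)))
ctrl.dwell(.2)
im,c=snap("wrist","w2")
K,d,T=c
def proj(X):
    M=np.linalg.inv(T);return cv2.projectPoints(np.array(X,float).reshape(-1,3),cv2.Rodrigues(M[:3,:3])[0],M[:3,3],K,d)[0].reshape(-1,2)
hsv=cv2.cvtColor(im,cv2.COLOR_BGR2HSV);H,S,V=cv2.split(hsv)
print("pred",proj([[.45,.079,.03],[.578,.137,.087]]).round(1))
print("red",blobs(((H<8)|(H>172))&(S>150)&(V>80),50)[:3]); print("white",blobs((S<50)&(V>170),20)[:6]); print(ctrl.observe()["time"])
E
```

```text
pred [[254.9 144.2]
 [370.1  88. ]]
red [(777, [370.9, 87.9], [356, 72, 31, 32])]
white [(397, [356.2, 95.6], [347, 70, 35, 39]), (135, [309.1, 361.8], [304, 346, 13, 35]), (44, [253.8, 138.4], [247, 136, 16, 8]), (42, [10.2, 259.9], [3, 253, 12, 12]), (34, [250.3, 149.4], [246, 144, 11, 10])]
4.2167
```

View pics/w2.png

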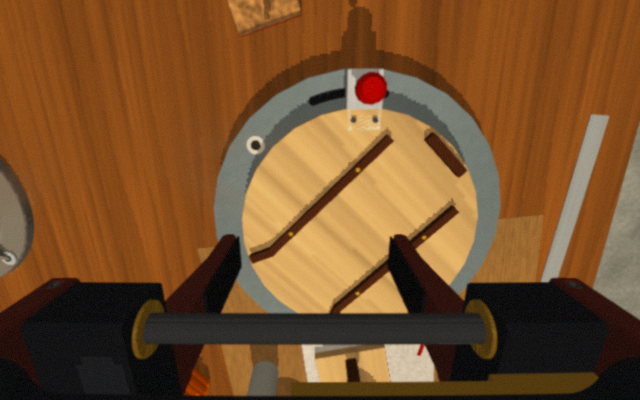

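```bash
python3 - <<'E'
from meas import *
r=np.radians; C=np.array([.574,-.0257])
def pose(b,z,R=.1625): return [*(C+R*np.array([np.cos(r(b)),np.sin(r(b))])),z+.163],down(r(b-90))
b0=88.56
ctrl.move_gripper(.07,30)
ctrl.reach(*pose(b0,.16)); f0=ctrl.observe()["contact_force"]
print("contact",ctrl.move_l(pose(b0,.087)[0],v=.12,until_force=8))
ctrl.move_gripper(.0,35)
o=ctrl.observe();print(o["gripper_width"],o["contact_force"].round(1),o["eef_pos"].round(4))
ctrl.move_l(pose(b0,.087+.0125)[0],v=.03)
ctrl.dwell(.15)
o=ctrl.observe();print(o["time"],o["gripper_width"],o["contact_force"].round(1),o["eef_pos"].round(4))
E
```

```text
contact False
0.029094996856559363 [-0.7  0.2  1.3] [0.5781 0.1368 0.2501]
7.5667 0.02920231173218842 [ 0.7  1.1 -7. ] [0.5778 0.1368 0.2622]
```

```bash
python3 - <<'E'
from meas import *
r=np.radians; C=np.array([.574,-.0257])
def pose(b,z,R=.1625): return [*(C+R*np.array([np.cos(r(b)),np.sin(r(b))])),z+.163],down(r(b-90))
for b in np.linspace(88.56,139.8,8)[1:]:
    ctrl.move_l(*pose(b,.0995),v=.08)
ctrl.dwell(.2)
o=ctrl.observe();print(o["time"],o["gripper_width"],o["contact_force"].round(1),o["eef_pos"].round(4))
print(ctrl.move_l(pose(139.8,.087)[0],v=.02,until_force=12)); ctrl.dwell(.2)
o=ctrl.observe();print(o["time"],o["gripper_width"],o["contact_force"].round(1),o["eef_pos"].round(4))
E
```

```text
10.625 0.02916791757198036 [ 3.1 -2.2 -7.4] [0.4508 0.0796 0.2628]
False
11.6 0.028758149902581187 [ 4.4 -2.5 -3.8] [0.4504 0.0792 0.2502]
```

```bash
python3 - <<'E'
from meas import *
ctrl.move_gripper(.07); ctrl.dwell(.1)
p=ctrl.observe()["eef_pos"]; ctrl.move_l(p+[0,0,.08],v=.15)
ctrl.reach([.50,-.12,.55],down(np.pi/2)); ctrl.dwell(.1)
im,c=snap("wrist","w3"); print(ctrl.observe()["time"])
hsv=cv2.cvtColor(im,cv2.COLOR_BGR2HSV);H,S,V=cv2.split(hsv)
b=blobs(((H<8)|(H>172))&(S>150)&(V>80),50)[:3];print(b)
print(cast(c,b[0][1],.087))
# second view: triangulate height with top camera
it,ct=snap("top","t3");h2=cv2.cvtColor(it,cv2.COLOR_BGR2HSV);b2=blobs(((h2[...,0]<8)|(h2[...,0]>172))&(h2[...,1]>150)&(h2[...,2]>80),20);print(b2[:4])
cv2.imwrite("pics/w3c.png",cv2.resize(im[70:300,60:500],None,fx=1.8,fy=1.8,interpolation=cv2.INTER_CUBIC))
E
```

```text
14.4833
[(405, [452.6, 130.9], [440, 121, 25, 21])]
[[0.45048172 0.07926489 0.087     ]]
[(62, [258.7, 209.1], [255, 205, 9, 9]), (29, [470.9, 348.9], [463, 343, 16, 12])]
```

View pics/w3c.png

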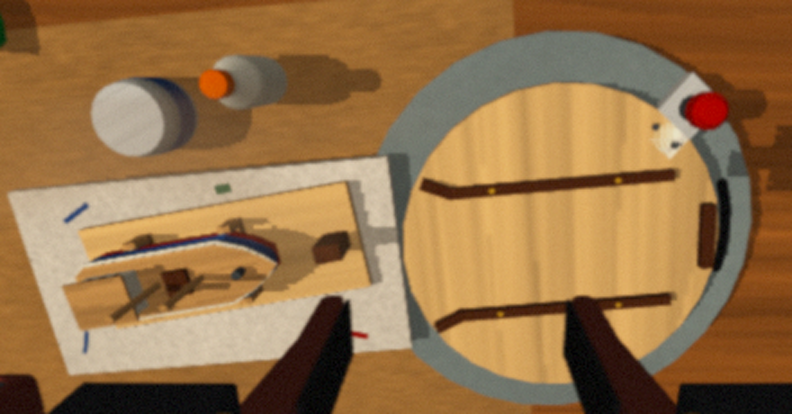

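```bash
python3 - <<'E'
from meas import *
im=cv2.imread("pics/w3.png");c=cam("wrist");C=np.array([.574,-.0257])
hsv=cv2.cvtColor(im,cv2.COLOR_BGR2HSV);H,S,V=cv2.split(hsv)
m=((V<95)).astype(np.uint8)
for b in blobs(m,25):
    x,y=b[1]
    if 100<x<490 and 140<y<260: print(b)
def fit(x0,x1,y0,y1,z,vert=False):
    s=np.zeros_like(m);s[y0:y1,x0:x1]=m[y0:y1,x0:x1];ys,xs=np.nonzero(s)
    P=cast(c,np.c_[xs,ys],z)[:,:2];vx,vy,x,y=cv2.fitLine(P.astype(np.float32),cv2.DIST_HUBER,0,.001,.001).ravel();t=np.degrees(np.arctan2(vy,vx))%180
    print(len(P),"dir",t,"pt",x,y);return t,np.array([x,y])
t1,p1=fit(318,440,155,185,.062);t2,p2=fit(316,376,232,255,.062)
for t in (t1,95.2):
    x=np.array([np.cos(np.radians(t)),np.sin(np.radians(t))]);y=np.array([-x[1],x[0]]);print(t,(p1-C)@y,(p2-C)@y)
s=cast(c,[(452,200)],.066)
# stop px, crop (707,235)
P=cast(c,[(60+700/1.8,70+205/1.8),(60+697/1.8,70+267/1.8)],.066)[:,:2];print("stop face",P-C,np.hypot(*(P.mean(0)-C)))
q=[]
for st in np.linspace(0,.30,7): 
    g=C+ (np.array([np.cos(np.radians(95.2)),np.sin(np.radians(95.2))])*(-.2+st))
    q.append(ctrl.ik([*g,.255],down(np.radians(5.2))))
print(np.round(q,2))
E
```

```text
(880, [456.2, 189.7], [445, 142, 22, 91])
(757, [363.0, 171.9], [294, 164, 141, 16])
(338, [281.8, 172.6], [276, 155, 12, 51])
(254, [243.8, 206.9], [234, 199, 21, 17])
(252, [158.9, 227.7], [150, 219, 23, 22])
(240, [199.3, 204.4], [182, 193, 34, 23])
(198, [135.1, 233.7], [123, 222, 26, 25])
(183, [290.8, 246.5], [285, 224, 13, 35])
(177, [144.2, 206.2], [113, 201, 68, 14])
(44, [474.8, 211.6], [471, 203, 7, 20])
(34, [192.3, 221.6], [189, 219, 8, 6])
612 dir 95.04568 pt 0.515197 -0.021554913
350 dir 92.97749 pt 0.63681614 -0.052435823
95.04568 0.05821059492601509 -0.060221314616157644
95.2 0.05818533126345112 -0.060134481177714035
stop face [[-0.03953426  0.11947351]
 [ 0.01864527  0.12450725]] 0.1224366783496849
[[ 0.68  0.65 -0.58  1.75  0.44  0.88 -0.  ]
 [ 0.62  0.62 -0.6   1.8   0.45  0.86 -0.09]
 [ 0.56  0.6  -0.61  1.84  0.45  0.84 -0.18]
 [ 0.49  0.59 -0.62  1.87  0.45  0.83 -0.27]
 [ 0.41  0.58 -0.63  1.89  0.45  0.82 -0.36]
 [ 0.34  0.58 -0.64  1.9   0.46  0.82 -0.46]
 [ 0.26  0.58 -0.65  1.9   0.47  0.82 -0.55]]
```

```bash
cat > st.py <<'E'
from meas import *
r=np.radians; C=np.array([.574,-.0257]); TH=95.1
X=np.array([np.cos(r(TH)),np.sin(r(TH))]);Y=np.array([-X[1],X[0]])
def G(sx,sy,z,yaw=0): return [*(C+sx*X+(sy-.0005)*Y),z+.163],down(r(TH-90+yaw))
def st(t=""):
    o=ctrl.observe();d=o["eef_pos"][:2]-C;print(t,round(o["time"],2),"w",round(o["gripper_width"],4),"F",o["contact_force"].round(1),"st",(d@X).round(4),(d@Y).round(4),"z",(o["eef_pos"][2]-.163).round(4))
E
python3 - <<'E'
from st import *
g=np.array([.566,-.228]);d=g-C;sx,sy=d@X,d@Y+.0005;print(sx,sy)
ctrl.move_gripper(.06,6)
ctrl.reach(*G(sx,sy,.20,4.6)); 
im,c=snap("wrist","w4"); 
print(ctrl.move_l(G(sx,sy,.0865,4.6)[0],v=.1,until_force=6)); st("at grip")
ctrl.move_gripper(0.0,6); st("closed")
ctrl.move_gripper(0.0,20); st("firm")
snap("wrist","w5")
E
```

```text
-0.20078795315766715 0.026451644779367275
False
at grip 17.48 w 0.0597 F [ 0.  -1.3  1.1] st -0.2009 0.0256 z 0.0872
closed 18.22 w 0.0159 F [-0.1 -0.3 -0. ] st -0.2008 0.0259 z 0.0865
firm 18.43 w 0.0159 F [0.9 0.4 0. ] st -0.2008 0.0258 z 0.0865
```

View pics/w5.png

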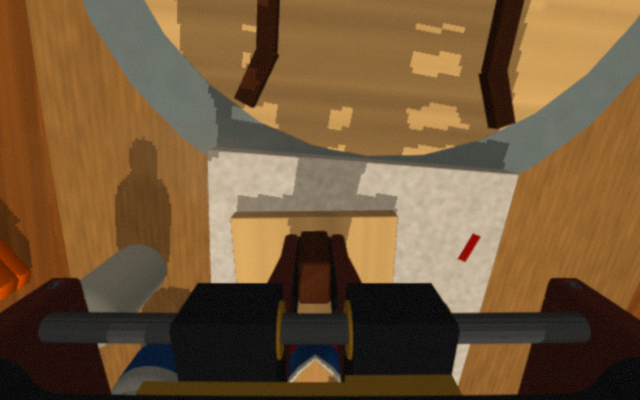

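```bash
python3 - <<'E'
from st import *
im=cv2.imread("pics/w5.png");c=cam("wrist")
P=cast(c,[(233,214),(397,213)],.0625)[:,:2]-C;print("nose corners st",P@X,P@Y,"w",np.hypot(*(P[1]-P[0])))
sx,sy=-.2008,.0263
ctrl.move_l(G(sx,sy,.0965,4.6)[0],v=.02);st("lift")
ctrl.move_l(*G(sx+.008,0,.0965,0),v=.02);st("aligned")
im,c=snap("wrist","w6")
E
```

```text
nose corners st [-0.18360438 -0.17523182] [ 0.07436405 -0.02178263] w 0.09651053482740979
lift 19.13 w 0.0157 F [-1.2 -0.8 -1.8] st -0.2009 0.026 z 0.0965
aligned 20.66 w 0.016 F [-0.9 -1.  -3. ] st -0.1928 -0.0005 z 0.0965
```

View pics/w6.png

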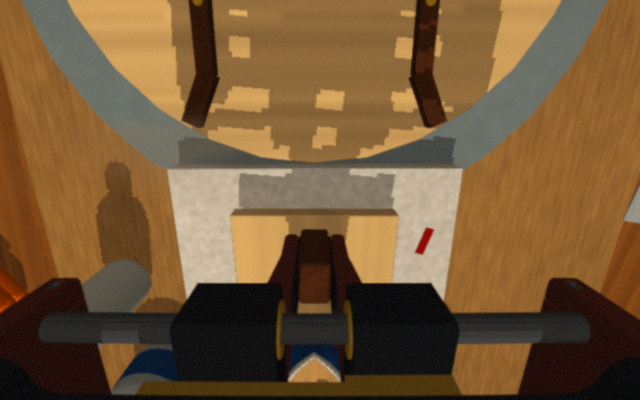

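```bash
python3 - <<'E'
from st import *
for sx in (-.155,-.12,-.08):
    print(ctrl.move_l(*G(sx,0,.0965),v=.04,until_force=10));st(sx)
im,c=snap("wrist","w7")
E
```

```text
False
-0.155 21.8 w 0.016 F [-0.1  2.2 -2.2] st -0.1545 -0.0007 z 0.0966
False
-0.12 22.82 w 0.0161 F [-0.6  1.4 -1.3] st -0.1195 -0.0006 z 0.0966
False
-0.08 23.98 w 0.0157 F [-0.6  1.2 -1.6] st -0.0796 -0.0006 z 0.0966
```

View pics/w7.png

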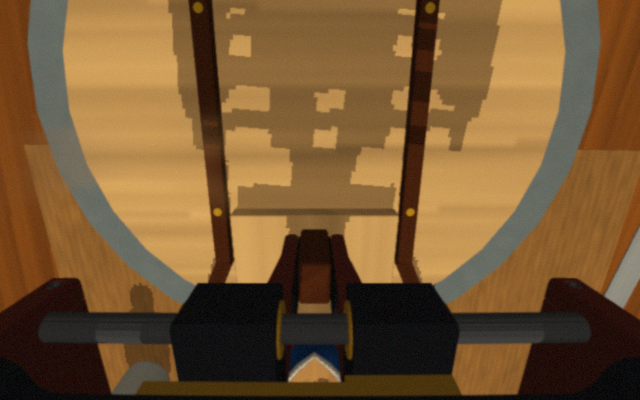

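```bash
python3 - <<'E'
from st import *
for sx,z in ((-.04,.0965),(-.01,.0955),(.03,.094),(.065,.093),(.090,.0925)):
    print(ctrl.move_l(*G(sx,0,z),v=.04,until_force=10));st(sx)
print(ctrl.move_l(*G(.113,0,.0925),v=.02,until_force=8));st("stop");ctrl.dwell(.3);st()
im,c=snap("wrist","w8")
E
```

```text
False
-0.04 25.18 w 0.0159 F [ 0.6 -1.2  2.3] st -0.04 -0.0008 z 0.0969
False
-0.01 26.07 w 0.016 F [-0.8  2.5  2.5] st -0.009 -0.0005 z 0.0955
False
0.03 27.23 w 0.0157 F [-0.6  1.1 -0.3] st 0.0305 -0.0005 z 0.0941
False
0.065 28.25 w 0.0159 F [-0.4  1.6 -0.3] st 0.0657 -0.0005 z 0.0931
False
0.09 29.02 w 0.0161 F [0.3 2.4 0.7] st 0.091 -0.0004 z 0.0926
True
stop 29.85 w 0.016 F [-1.6 -0.9  4.6] st 0.1069 -0.0006 z 0.0926
 30.15 w 0.0159 F [-1.3  2.4  4.9] st 0.1068 -0.0006 z 0.0925
```

View pics/w8.png

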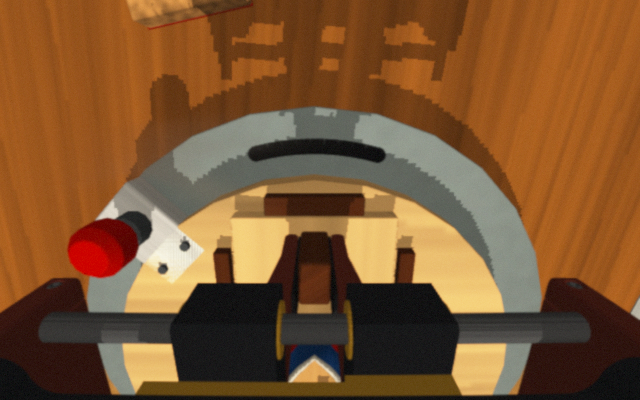

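```bash
python3 - <<'E'
from st import *
ctrl.move_l(*G(.1068,0,.0928),v=.01);ctrl.dwell(.2);st("a")
for s in (.108,.1095,.111):
    h=ctrl.move_l(*G(s,0,.0928),v=.005,until_force=9);ctrl.dwell(.2);st(h)
    if h: break
im,c=snap("wrist","w9")
E
```

```text
a 30.73 w 0.0161 F [ 2.5 -1.5 -1.4] st 0.1067 -0.0005 z 0.0926
False 31.32 w 0.0155 F [ 2.1 -5.  -1.2] st 0.107 -0.0005 z 0.0926
False 31.98 w 0.0156 F [ 2.  -8.1 -0. ] st 0.1073 -0.0006 z 0.0926
False 32.62 w 0.0159 F [  1.5 -11.4   1.3] st 0.1077 -0.0006 z 0.0926
```

```bash
python3 - <<'E'
from st import *
ctrl.move_l(*G(.1083,0,.0926),v=.01);ctrl.dwell(.2);st("relax")
ctrl.move_gripper(.05);st("open")
ctrl.move_l(G(.1075,0,.22)[0],v=.1)
ctrl.reach([.50,-.03,.55],down(np.pi/2));ctrl.dwell(.3)
im,c=snap("wrist","wA");print(ctrl.observe()["time"],ctrl.observe()["contact_force"].round(1))
H,S,V=cv2.split(cv2.cvtColor(im,cv2.COLOR_BGR2HSV))
b=blobs(((H<8)|(H>172))&(S>150)&(V>80),50);print(b[:3]);print("knob",cast(c,b[0][1],.087))
cv2.imwrite("pics/wAc.png",cv2.resize(im[60:310,120:500],None,fx=2.1,fy=2.1,interpolation=cv2.INTER_CUBIC))
E
```

```text
relax 33.29 w 0.016 F [ 1.6 -6.9  1.1] st 0.1071 -0.0005 z 0.0926
open 34.0 w 0.05 F [ 0.2 -0.7 -0.5] st 0.1083 -0.0005 z 0.0926
37.3417 [ 0.3  0.4 -0.9]
[(353, [390.6, 130.1], [380, 120, 22, 21]), (57, [299.5, 195.7], [278, 194, 47, 5])]
knob [[0.45079154 0.07910269 0.087     ]]
```

View pics/wAc.png

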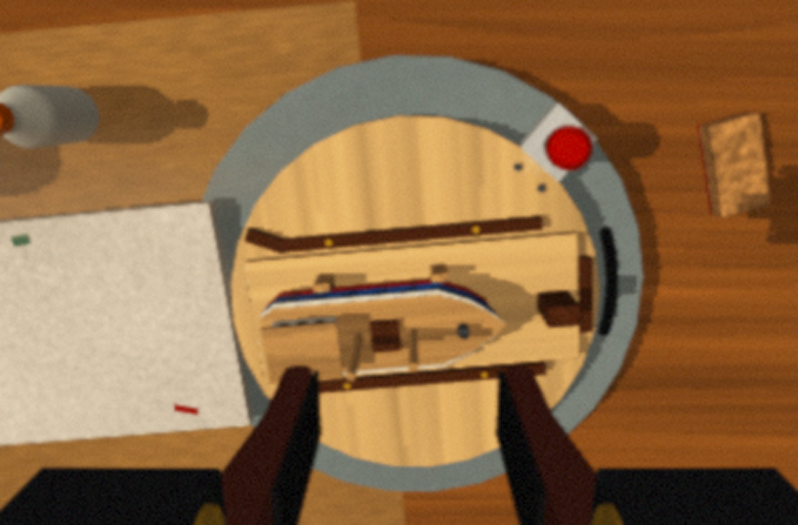

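```bash
python3 - <<'E'
from st import *
c=cam("wrist");u=lambda x,y:(120+x/2.1-.25,60+y/2.1-.25)
P=cast(c,[u(577,233),u(586,357),u(247,260)],.068)[:,:2]-C;print("nose corners+heel corner st",P@X,P@Y)
ctrl.finish_job()
E
```

```text
nose corners+heel corner st [ 0.12497349  0.13104401 -0.12186858] [ 0.04915485 -0.05095645  0.0504989 ]
the job is handed in; nothing more can be done
```

The ship is loaded on the turntable and I handed the job in. The last clock reading was 37.3 s of the 64 s allowed.

**What I did**
- I lifted the red plunger about 12 mm and swung the table about 51° to the white-ringed hole. Then I lowered the plunger home and released it.
- I pinched the grip block with 20 N, raised the nose about 10 mm with the heel still on the shelf, and straightened the board.
- I slid the board over the step and between the battens, and levelled it as it tipped flat onto the table. It met the stop, where the force rose to about 11 N with almost no movement. I then eased off, let go and moved clear.

**Last checks**
- **Plunger:** the knob is at (0.451, 0.079), within 1 mm of where it should be with the plunger down, so the table is locked.
- **Board:** the nose corners are at x 125 and 131 mm on the table, against a stop face at 125 mm. They are at y +49 and −51 mm, so the board is centred to about 1 mm. The heel is fully on the table.
- **Ship and bystanders:** the ship is upright in its chocks. The cork block and glue bottle look undisturbed by eye. The paint tin was out of view in the last picture, but the arm kept clear of it.

**Where the readings disagreed**
- The far nose corner reads 6 mm past the near one, which would mean the board is about 3.5° askew. The near side edge shows it square to about 0.3°. I put the difference down to reading a blurred corner beside the stop, but I did not take another picture to confirm it.
- The gap at the stop was not measured directly. It rests on the contact force and on the picture, where the nose and stop appear to touch.

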